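# Tip the marker out of the deep tilting tube

## Robot

A 6-joint arm with a two-finger parallel gripper is mounted at the origin on a cart in front of the work surface, level with it; the furniture and walls round the work are solid. World frame = base frame: x ahead of the robot, y to its left, z up, the work surface at z = 0. Lengths are in m, angles in rad, forces in N, time in s.
With the tool pointing down it reaches from about 0.375 to 0.9 m from the base axis. Payload 3.1 kg.
Tool frame: the origin (TCP) lies midway between the tips of the shut fingers; the grasp point (between the pads) lies 19 mm behind it; z points along the fingers, y is the line along which they close (so a half turn about z gives the same grasp; the last joint's range is limited). The gripper opens to 85 mm and grips with 20 to 120 N. Pads are 22 mm wide; open, the fingers measure 114 mm over their backs; the gripper's body (76 mm by 85 mm) begins 54 mm behind the grasp point. The pads swing forward as they close: fully open they stand 13 mm farther back than shut.
Start: joints at [0.943, 0.527, 1.433, -0, 1.181, -0.178], TCP at [0.272, 0.563, 0.231] pointing down, gripper open.
Joint ranges: [-3.08, 3.08], [-0.75, 2.2], [0.22, 2.44], [-1.43, 4.57], [0, 2.65], [-2.85, 2.85]. Speed limits (rad/s): [2.79, 2.79, 3.14, 3.14, 3.14, 3.14].

## Interface

Orientations are given as a unit quaternion [x, y, z, w].
In Python, from station import manip gives the robot as it stands.
- The arm moves only by the tool step_arm, never from a script. Its argument "targets" is text: rows parted by semicolons, each of 4 numbers parted by spaces: the shift along the tool's x, y, z in mm, then the turn about the tool's z in degrees. A call has 1 to 12 rows; each row is the pose to reach, as a shift and turn from the pose commanded when the call began, along the tool's axes at that moment; what a row does not reach only later rows make up. A row lasts 1/10 s, in which the tool goes at most 50 mm and 8.59 degrees, less where a joint would pass 70% of its speed; a pose out of reach is approached as far as the arm can. A call with a gripper value outside its range is refused whole. "gripper" is the closure, from 0 (fully open) to 1 (shut), set as the call begins (left out, the last holds). The fingers move at their own pace and stop on an object; "squeeze" is the grip in N (left out, the last holds). Time passes only in rows, so rows that repeat a pose let the fingers close. It gives the time, the measured TCP pose, the force, the opening and the grip force at its end, in the units of the state.
- manip.sense(): the state, without advancing time (a new reading comes with each control period).
- manip.snapshot(name): name is "scene" or "top" or "wrist"; returns the picture (420x560x3 uint8, red, green, blue); there is no depth.
- manip.get_calibration(name): a dict with "fov_y" (degrees; the focal length in pixels is half the picture's height over the tangent of half this angle, whatever the lens; pixels are square), "cx", "cy" (the principal point, pixels), "k1" (the pictures are not rectified: a ray, as slopes to the right and down, at radius r is drawn at 1 + k1 r^2 times it, then the intrinsics apply), "extrinsics" (4x4, takes a point from camera to world coordinates); the wrist camera has in their place "tool_from_camera" (4x4, takes a point from camera to tool coordinates, whose origin is the TCP and whose axes are the flange's). Camera axes: x right, y down, z forward; pixel columns grow to the right and rows downward; lengths in m; the calibration is good to about 2 mm. A picture is of the moment at which its call begins: read the wrist's pose just before it. get_calibration takes no time and is no camera call.
- manip.sign_off(): hands the job in; it is judged then, once.
Trained networks look in the newest picture that a camera, given by its name, has taken for a name from the list of things; names that differ only in an ending like _2 or _b are one class to them, and where a whole thing is asked for, a point or a joint stands for the part that bears it (a point fixed in the world has none). Each returns a list of dicts, best first, with "p" (0 to 1); they miss things now and then, are a little off and sometimes report something else, mostly with a low value. They report only what shows in the picture. A call takes as long as a camera call. They do not tell look-alikes from the thing itself.
- manip.recognise(camera, query): "position" ([column, row] in pixels, amid what is visible of it).
- manip.masks_of(camera, query): "pixels" (420x560 bool, what is visible of it) and "position" ([column, row] in pixels, amid what is visible of it).
- manip.mark_of(camera, query): "position" ([column, row] in pixels: a listed point, or the origin of a listed thing).
The state is a dict: "t": time; "q": joint angles; "qd": joint speeds; "tau": joint torques, N m; "tcp_pos": TCP position; "tool_rot": TCP orientation; "force": force on the tool from outside, world axes, zero at the start; "ft_torque": the same for the moment, N m; "finger_gap": opening from 0.0 (shut) to 1.0 (fully open); "gripper_force": force on a finger pad.
Only numpy, scipy, OpenCV 4.12 (cv2) and the standard library are available. Lean on these libraries where they do the work, as an engineer would, in place of code of your own. Each camera call takes 0.05 s, during which the arm holds its last target. There are 200 camera calls.

## Task

The marker pen has dropped to the bottom of one of the two clear tilting tubes, too deep to reach. First move the wooden block that lies in front of the tubes onto the plywood board and set it down flat there, then stand the metal tray from the board on the table in front of the marker's tube and tip that tube by its side peg so that the marker slides out into the tray. Finally swing the tube fully upright again, leaving the tray with the marker in it standing on the table; leave the tube with the spanner upright and do not disturb the roll of tape, the tape measure or the jar.

Things in the scene. Friction and masses are not known exactly. Their poses are not given: they have to be found in the camera images.
- stand: grey steel stand fixed to the table; two tilting tubes hang side by side on its post. Origin on the table under the middle of the axle; y along the axle, -x the front to which the tubes tip, z up. Foot plate 10 mm thick, x -20 to +80, y -75 to +75 mm; post 36 x 24 mm, 170 mm tall. tube_a at y = +45 mm, tube_b at y = -45 mm; upright they reach from 55 to 245 mm above the table
- tube_a (a joint): tilt (rad) of the clear square tube on the stand's +y side: 0 = upright against its stop, 2.45 = full tilt, mouth to the front (stand -x), 50 degrees below level. The hinge axis, along the stand's y, passes through the tube's middle, 150 mm above the table at stand x = 0, y = +45 mm. Even friction, about 0.08 N m: it stays where left. Slippery inside: a thing in it slides from about 0.3 rad past level
- tube_b (a joint): tilt (rad) of the clear square tube on the stand's -y side: 0 = upright against its stop, 2.45 = full tilt, mouth to the front (stand -x), 50 degrees below level. The hinge axis, along the stand's y, passes through the tube's middle, 150 mm above the table at stand x = 0, y = -45 mm. Even friction, about 0.08 N m: it stays where left. Slippery inside: a thing in it slides from about 0.3 rad past level
- tube_a_grip (a point): grip point on the steel side peg of the +y tube: a round bar 10 mm thick along the stand's y, 75 mm long from the tube's outer wall, with a 16 mm end cap. This point lies 73 mm outward (+y) of the tube's centre line and 80 mm up the tube from the hinge axis, so it swings on an 80 mm arc: 230 mm above the table upright, 88 mm at full tilt; the bar turns with the tube
- tube_b_grip (a point): grip point on the steel side peg of the -y tube: a round bar 10 mm thick along the stand's y, 75 mm long from the tube's outer wall, with a 16 mm end cap. This point lies 73 mm outward (-y) of the tube's centre line and 80 mm up the tube from the hinge axis, so it swings on an 80 mm arc: 230 mm above the table upright, 88 mm at full tilt; the bar turns with the tube
- tube_a_mouth (a point): middle of the open mouth of the +y tube (42 mm square outside, 34 mm inside, 190 mm long, closed foot 5 mm thick), 95 mm up the tube from the hinge axis. At full tilt it lies 61 mm in front of the hinge axis and 77 mm above the table, the lower lip 63 mm above the table
- tube_b_mouth (a point): middle of the open mouth of the -y tube (42 mm square outside, 34 mm inside, 190 mm long, closed foot 5 mm thick), 95 mm up the tube from the hinge axis. At full tilt it lies 61 mm in front of the hinge axis and 77 mm above the table, the lower lip 63 mm above the table
- marker_mid (a point): centre of the marker pen, 130 mm long, 17 mm thick, 20 g; its y axis runs along the pen. At the start it stands on end in one of the two tubes, its top 55 mm below the mouth; the tube whose y in the stand's frame it shares is the one to tip
- spanner_mid (a point): centre of the combination spanner, 136 x 26 x 5 mm, y along it, that stands in the other tube
- tray_mid (a point): centre (20 mm above its underside) of the open metal tray, 190 long (x), 64 wide (y), 40 mm tall, walls and floor 3.5 mm, 0.16 kg, floor slippery; starts on the board. Grip it across its 64 mm width at the middle. Laid lengthwise along the stand's x, its middle 122 mm in front of the hinge axis and centred under the tube, it catches the pen
- board: plywood board lying fixed on the table, 290 (x) x 440 (y) x 12 mm; origin at the middle of its underside
- block_mid (a point): centre (half-way up, 19 mm above its underside) of the pine block, 45 (x) x 90 (y) x 38 mm, 0.08 kg, lying in front of the stand where the tray has to go
- tape_roll_mid (a point): centre of the roll of masking tape, 104 mm across, 25 mm tall, lying flat on the board; leave it where it is
- tape_measure_mid (a point): centre of the tape measure, 36 (x) x 77 (y) x 62 mm, standing on the table behind the board; leave it where it is
- jar_mid (a point): centre of the screw jar, 58 mm across and 91 mm tall, standing behind the stand; leave it where it is
Things that resemble listed ones, but are neither listed nor needed, are in the scene too. What is shaped like the part that bears block_mid but yellow is not meant.

How it is judged:
On the way, in this order (a step that is already met when the one before it is completed fails the run):
1. the wooden block lies flat on the board, released, the tubes still upright (x of block_mid in the frame of board between -0.13 and 0.13 m and y of block_mid in the frame of board between -0.205 and 0.205 m and z of block_mid in the frame of board between 0.026 and 0.037 m and contact force between the fingers and block below 0.1 N and value of joint each of tube_a, tube_b below 0.3 rad), for 0.2 s.
2. the marker's tube is tipped past level and the marker has slid out into the tray (x of marker_mid in the frame of tray_mid between -0.088 and 0.088 m and y of marker_mid in the frame of tray_mid between -0.03 and 0.03 m and z of marker_mid in the frame of tray_mid below 0.06 m and ((y of spanner_mid in the frame of stand below 0 m and value of joint tube_a above 1.6 rad) or (y of spanner_mid in the frame of stand above 0 m and value of joint tube_b above 1.6 rad))), for 0.05 s.
At the end, for the whole second after the job is handed in: the marker lies in the tray (centre within 88 mm lengthwise, 30 mm crosswise, at most 12 mm above the tray's centre); the tray stands flat on the table; the block lies flat on the board, its centre 15 mm or more inside the edges; both tubes upright within 0.08 rad; all at rest (x of marker_mid in the frame of tray_mid between -0.088 and 0.088 m and y of marker_mid in the frame of tray_mid between -0.03 and 0.03 m and z of marker_mid in the frame of tray_mid between -0.02 and 0.012 m and x of block_mid in the frame of board between -0.13 and 0.13 m and y of block_mid in the frame of board between -0.205 and 0.205 m and z of block_mid in the frame of board between 0.026 and 0.037 m and value of joint each of tube_a, tube_b below 0.08 rad and height (world z) of tray_mid between 0.014 and 0.026 m and angle between tray_mid's own z axis and vertical below 0.08 rad and linear speed of each of tray, block below 0.02 m/s and linear speed of marker below 0.03 m/s); the robot touches nothing.
It fails at once if the tube with the spanner is tipped by more than 0.3 rad ((y of spanner_mid in the frame of stand below 0 m and value of joint tube_b above 0.3 rad) or (y of spanner_mid in the frame of stand above 0 m and value of joint tube_a above 0.3 rad)).
It fails at once if the roll of tape, the tape measure or the jar is moved by more than 30 mm (distance of any of tape_roll_mid, tape_measure_mid, jar_mid from where it was at the start of the episode above 0.03 m).
It also fails if it takes over 72 s, if anything falls off the work surface, if the arm or the gripper's body presses on something with over 40 N, if the wrist force passes 120 N, or if a joint passes its speed limit or range.

## Working session

There is one attempt and no reset: what is moved stays moved. The work goes in short steps, Python scripts to look and compute and a tool call to move; the robot and the scene stay as the last step left them, time stands still between calls to the robot, and variables do not carry over. Pictures are saved under pics/ and viewed, at most 11 in all, crops included, and the job is handed in when it is done.

Besides the shell and the picture viewer there is one more tool, called as name(argument=value, ...), one argument or row to a line, values as JSON. step_arm: Moves the arm, as the interface text tells. Its arguments: {"type":"object","properties":{"targets":{"type":"string"},"gripper":{"type":"number"},"squeeze":{"type":"number"}},"required":["targets"]}

```bash
mkdir -p pics; cat > h.py <<'E'
import numpy as np, cv2
from station import manip
from scipy.spatial.transform import Rotation as R
def snap(n,f=None):
    im=manip.snapshot(n)
    if f: cv2.imwrite(f'pics/{f}.png',im[:,:,::-1])
    return im
def cam(n,s=None):
    c=manip.get_calibration(n)
    if n=='wrist':
        s=s or manip.sense(); T=np.eye(4); T[:3,:3]=R.from_quat(s['tool_rot']).as_matrix(); T[:3,3]=s['tcp_pos']
        E=T@np.array(c['tool_from_camera'])
    else: E=np.array(c['extrinsics'])
    return c,E,210/np.tan(np.radians(c['fov_y'])/2)
def ray(n,p,s=None):
    c,E,f=cam(n,s); d=(np.array(p,float)-[c['cx'],c['cy']])/f
    u=d.copy()
    for _ in range(20): u=d/(1+c['k1']*(u@u))
    return E[:3,3],E[:3,:3]@np.array([*u,1])
def onz(n,p,z,s=None):
    o,d=ray(n,p,s); return o+d*(z-o[2])/d[2]
def proj(n,P,s=None):
    c,E,f=cam(n,s); v=E[:3,:3].T@(np.array(P)-E[:3,3]); u=v[:2]/v[2]; return u*(1+c['k1']*(u@u))*f+[c['cx'],c['cy']]
def tri(p1,p2,n1='scene',n2='top'):
    o1,d1=ray(n1,p1);o2,d2=ray(n2,p2); d1/=np.linalg.norm(d1);d2/=np.linalg.norm(d2)
    t=np.linalg.lstsq(np.c_[d1,-d2],o2-o1,rcond=None)[0]
    a=o1+d1*t[0];b=o2+d2*t[1]; return (a+b)/2,np.linalg.norm(a-b)
E
python3 - <<'E'
from h import *
np.set_printoptions(precision=3,suppress=True)
print(manip.sense())
for n in('scene','top'):
    snap(n,n+'1'); print(n,cam(n)[1].tolist())
    for q,z in [('block_mid',.019),('tray_mid',.032),('marker_mid',.13),('spanner_mid',.13),('tube_a_mouth',.245),('tube_b_mouth',.245),('tube_a_grip',.23),('tube_b_grip',.23),('stand',0),('board',0),('tape_roll_mid',.025),('tape_measure_mid',.031),('jar_mid',.045)]:
        for r in manip.mark_of(n,q)[:4]: print(q,np.round(r['p'],2),np.round(r['position']),onz(n,r['position'],z))
print(manip.sense()['t'])
E
```

```text
{'t': 0.0, 'q': array([ 0.942,  0.528,  1.434, -0.   ,  1.181, -0.178]), 'qd': array([-0.001, -0.001, -0.001,  0.001, -0.001,  0.001]), 'tau': array([  0.001, -44.234, -17.803,  -0.   ,   0.008,   0.   ]), 'tcp_pos': array([0.271, 0.562, 0.23 ]), 'tool_rot': array([ 0.223,  0.975, -0.001, -0.   ]), 'force': array([1.309, 0.564, 0.048]), 'ft_torque': array([0.049, 0.023, 0.007]), 'gripper_force': 0.0, 'finger_gap': 1.0015629289946166}
scene [[0.8316052941670208, -0.4031932429243867, 0.381926489750972, 0.14564158224210577], [-0.5553474451324828, -0.5979309321323935, 0.5779859994706715, -0.9138294585612131], [-0.00467438746862111, -0.692758117425847, -0.7211548660602588, 0.9844631144266454], [0.0, 0.0, 0.0, 1.0]]
block_mid 0.66 [199. 219.] [ 0.459 -0.047  0.019]
block_mid 0.64 [298. 186.] [ 0.779 -0.095  0.019]
block_mid 0.61 [211. 254.] [ 0.425 -0.18   0.019]
tray_mid 0.9 [301. 299.] [ 0.537 -0.437  0.032]
tube_a_mouth 0.88 [244. 133.] [ 0.633 -0.033  0.245]
tube_a_mouth 0.74 [323. 240.] [ 0.575 -0.452  0.245]
tube_b_mouth 0.8 [258. 155.] [ 0.613 -0.135  0.245]
tube_b_mouth 0.42 [252. 
[... 932 characters left out ...]
50. 283.] [ 0.42  -0.172  0.019]
tray_mid 0.59 [341. 247.] [ 0.525 -0.43   0.032]
tube_a_mouth 0.61 [194. 190.] [ 0.637 -0.037  0.245]
tube_a_mouth 0.2 [240. 166.] [ 0.699 -0.151  0.245]
tube_b_mouth 0.76 [234. 201.] [ 0.61  -0.14   0.245]
tube_a_grip 0.75 [171. 183.] [0.658 0.025 0.23 ]
tube_b_grip 0.7 [262. 213.] [ 0.583 -0.21   0.23 ]
tube_b_grip 0.62 [368. 254.] [ 0.483 -0.478  0.23 ]
stand 0.71 [230. 216.] [ 0.617 -0.104  0.   ]
board 0.79 [369. 254.] [ 0.509 -0.515  0.   ]
tape_roll_mid 0.87 [386. 287.] [ 0.413 -0.559  0.025]
tape_measure_mid 0.63 [174. 184.] [0.702 0.062 0.031]
tape_measure_mid 0.61 [299. 186.] [ 0.705 -0.309  0.031]
jar_mid 0.51 [237. 164.] [ 0.762 -0.125  0.045]
1.4
```

View pics/scene1.png

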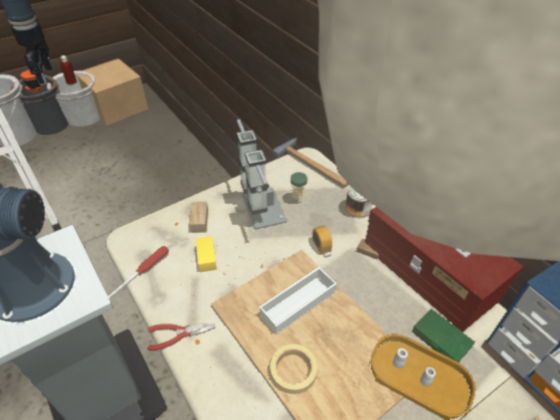

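View pics/top1.png

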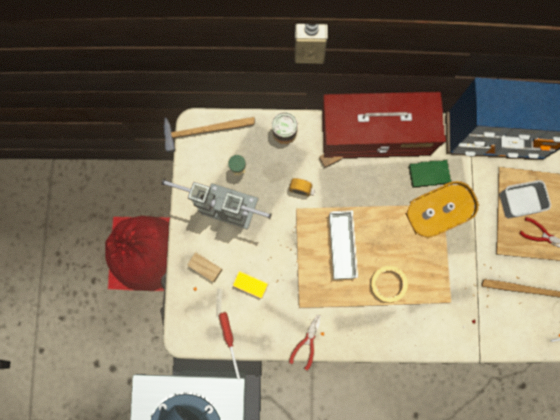

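The pictures show the pine block at (199,217) in scene and (205,267) in top. The yellow look-alike is at (206,252), the tray at (300,298), the tubes at (247,140) and (258,165), and the roll at (293,368). Next I'll get the orientations from masks.

```bash
cat >> h.py <<'E'
def rect(n,q,near,z,s=None):
    # mask -> plane z -> min area rect
    best=min(manip.masks_of(n,q),key=lambda r:np.linalg.norm(np.array(r['position'])-near),default=None)
    if best is None: return None
    cs,_=cv2.findContours(best['pixels'].astype(np.uint8),cv2.RETR_EXTERNAL,cv2.CHAIN_APPROX_NONE)
    c=max(cs,key=cv2.contourArea)[:,0]
    P=np.array([onz(n,p,z,s)[:2] for p in c])
    (x,y),(w,h),a=cv2.minAreaRect((P*1000).astype(np.float32))
    if w<h: w,h,a=h,w,a+90
    return np.round([x,y,w,h,(a+90)%180-90],1), best['p']
E
python3 - <<'E'
from h import *
for n,b,t,bo in(('scene',(199,218),(300,298),(313,339)),('top',(206,267),(341,247),(369,254))):
    im=snap(n)
    print(n,rect(n,'block_mid',b,.038),rect(n,'tray_mid',t,.052),rect(n,'board',bo,.012))
    c=im[100:260,180:340] if n=='scene' else im[130:290,150:310]
    cv2.imwrite(f'pics/c_{n}.png',cv2.resize(c,None,fx=3.7,fy=3.7,interpolation=cv2.INTER_CUBIC)[:,:,::-1])
    for q in('marker_mid','spanner_mid'): print(q,manip.recognise(n,q))
p,e=zip(*[tri(a,b) for a,b in(((244,133),(194,190)),((258,155),(234,201)),((238,123),(171,183)),((262,177),(262,213)))]);print(p,e)
E
```

```text
scene (array([454.2, -54.4, 120.1,  50.3,  59.5]), 0.63) (array([ 525.6, -441.6,  202.7,   80.5,    4.5]), 0.85) (array([ 505.1, -525.3,  440.8,  292.2,  -87.3]), 0.96)
marker_mid [{'position': [288.5, 381.6], 'p': 0.56}, {'position': [296.4, 179.6], 'p': 0.48}]
spanner_mid [{'position': [241.0, 144.0], 'p': 0.34}]
top (array([460.1, -41.7,  94.8,  47.9,  58.2]), 0.88) (array([ 530.7, -434.5,  194.8,   71.8,    2.9]), 0.91) (array([ 507.1, -525.9,  441.4,  289.3,  -87.8]), 0.82)
marker_mid [{'position': [237.6, 207.5], 'p': 0.18}]
spanner_mid []
(array([ 0.63306968, -0.03685071,  0.24664847]), array([ 0.60852125, -0.14076657,  0.25110455]), array([0.6520076 , 0.02594632, 0.23511788]), array([ 0.57849256, -0.21031898,  0.24378562])) (np.float64(0.005109802718267593), np.float64(0.0011806900257291483), np.float64(0.0075682049299648614), np.float64(0.003580955921498608))
```

View pics/c_scene.png

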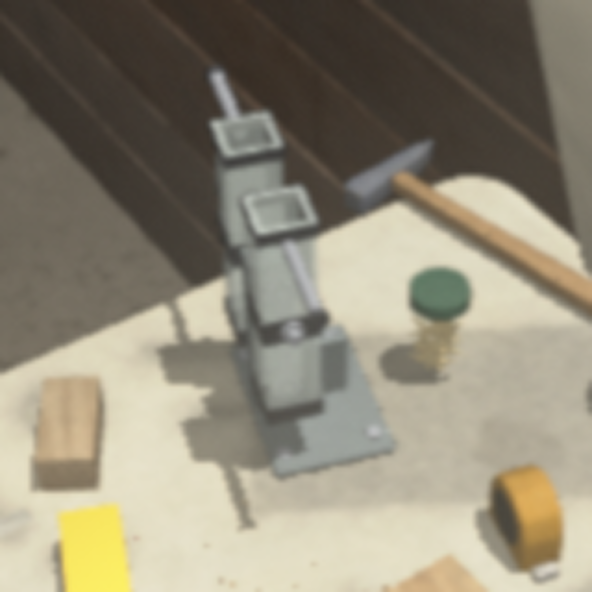

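The pine block lies at (68,430) in the crop, and both tubes are upright with their mouths at (247,133) and (280,210). Their contents can't be made out from here. I'll go above the block first.

```bash
cat >> h.py <<'E'
def go(P,ya=None):
    "shift in tool mm for world TCP target P; ya = wanted world angle (deg) of tool y"
    s=manip.sense(); M=R.from_quat(s['tool_rot']).as_matrix()
    d=M.T@(np.array(P)-s['tcp_pos'])*1000
    a=np.degrees(np.arctan2(M[1,1],M[0,1]))
    t=0 if ya is None else a-ya
    print('shift',np.round(d,1),'turn',round((t+180)%360-180,1),'now',np.round(s['tcp_pos'],4),'ya',round(a,1),'t',s['t'],'q',np.round(s['q'],2),'gap',s['finger_gap'])
E
python3 -c "
from h import *
go([.44,-.03,.25],-32)"
```

```text
shift [-409.3 -460.7  -18.7] turn 96.2 now [0.2717 0.5628 0.2313] ya 64.2 t 2.0 q [ 0.94  0.53  1.43  0.    1.18 -0.18] gap 0.9984164456115053
```

step_arm(
  targets="-409 -461 -19 96; -409 -461 -19 96; -409 -461 -19 96; -409 -461 -19 96; -409 -461 -19 96; -409 -461 -19 96; -409 -461 -19 96; -409 -461 -19 96; -409 -461 -19 96; -409 -461 -19 96; -409 -461 -19 96; -409 -461 -19 96",
  gripper=0,
  squeeze=40,
)

```text
t: 3.2
tcp_pos: [0.4354, -0.0164, 0.2503]
tool_rot: [0.875, 0.485, 0.0, 0.0]
force: [0.5, 0.9, 1.0]
finger_gap: 0.997
gripper_force: 0.0
```

step_arm(
  targets="0 0 0 0; 0 0 0 0",
)

```text
t: 3.4
tcp_pos: [0.4353, -0.0154, 0.2499]
tool_rot: [0.874, 0.485, 0.0, -0.0]
force: [-0.5, 1.1, -0.6]
finger_gap: 0.997
gripper_force: 0.0
```

```bash
python3 - <<'E'
from h import *
s=manip.sense()
snap('wrist','w1')
for r in manip.masks_of('wrist','block_mid'): print('cand',r['position'],r['p'],onz('wrist',r['position'],.038,s))
print(rect('wrist','block_mid',proj('wrist',[.46,-.043,.038],s),.038,s))
for q in('marker_mid','spanner_mid','tube_a_mouth','tube_b_mouth'): print(q,[(np.round(r['position']),r['p']) for r in manip.mark_of('wrist',q)])
go([.46,-.043,.01],-32)
E
```

```text
cand [343.2, 292.9] 0.9 [ 0.41932606 -0.16144351  0.038     ]
cand [318.7, 178.4] 0.87 [ 0.46116812 -0.03759643  0.038     ]
cand [520.4, 321.4] 0.24 [ 0.56969753 -0.29713438  0.038     ]
(array([462.9, -37.1,  91.8,  45.4,  58.6]), 0.87)
marker_mid [(array([318., 177.]), 0.42)]
spanner_mid []
tube_a_mouth []
tube_b_mouth []
shift [-12.3  37.3 239.8] turn 0.4 now [ 0.4347 -0.013   0.2498] ya -31.6 t 3.75 q [-0.29  0.24  1.86  0.    1.03  0.26] gap 0.9953398333105133
```

View pics/w1.png

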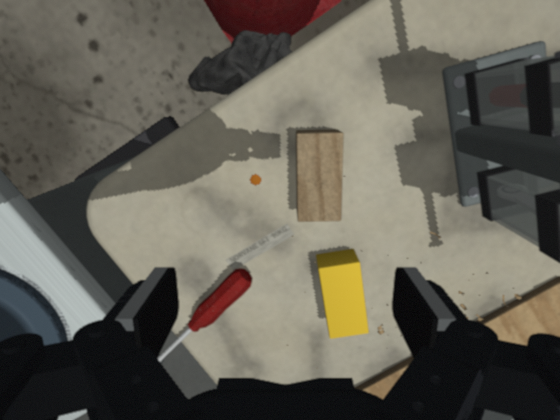

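The block is at (319,177) in the wrist view and the yellow one at (343,293). There is something red in the +y tube at (510,95). Now the grasp.

```bash
python3 -c "
from h import *
go([.462,-.038,.008],-31.5)"
```

```text
shift [ -7.   36.4 241.8] turn -0.1 now [ 0.4347 -0.013   0.2498] ya -31.6 t 3.75 q [-0.29  0.24  1.86  0.    1.03  0.26] gap 0.9953398333105133
```

step_arm(
  targets="-7 36 40 0; -7 36 90 0; -7 36 140 0; -7 36 190 0; -7 36 225 0; -7 36 242 0; -7 36 242 0; -7 36 242 0",
)

```text
t: 4.55
tcp_pos: [0.4622, -0.0386, 0.0079]
tool_rot: [0.873, 0.487, -0.0, -0.0]
force: [0.8, -0.3, 0.5]
finger_gap: 1.001
gripper_force: 0.0
```

step_arm(
  targets="0 0 0 0; 0 0 0 0; 0 0 0 0; 0 0 0 0; 0 0 0 0; 0 0 0 0; 0 0 0 0",
  gripper=1,
  squeeze=40,
)

```text
t: 5.25
tcp_pos: [0.4628, -0.0393, 0.0091]
tool_rot: [0.874, 0.487, 0.001, 0.001]
force: [-0.4, 0.4, 6.2]
finger_gap: 0.519
gripper_force: 41.6
```

```bash
python3 -c "
from h import *
go([.462,-.039,.15]);go([.45,-.3,.15],2);go([.56,-.575,.15],2);go([.56,-.575,.022],2)"
```

```text
shift [  -0.    -0.4 -140.9] turn 0 now [ 0.4628 -0.0393  0.0091] ya -31.8 t 5.25 q [-0.33  0.74  1.99  0.    0.42  0.23] gap 0.518514294416239
shift [-228.3  126.7 -140.7] turn -33.8 now [ 0.4628 -0.0393  0.0091] ya -31.8 t 5.25 q [-0.33  0.74  1.99  0.    0.42  0.23] gap 0.518514294416239
shift [-404.2  365.  -140.2] turn -33.8 now [ 0.4628 -0.0393  0.0091] ya -31.8 t 5.25 q [-0.33  0.74  1.99  0.    0.42  0.23] gap 0.518514294416239
shift [-404.3  364.7  -12.2] turn -33.8 now [ 0.4628 -0.0393  0.0091] ya -31.8 t 5.25 q [-0.33  0.74  1.99  0.    0.42  0.23] gap 0.518514294416239
```

step_arm(
  targets="0 0 -45 0; 0 0 -90 0; 0 0 -140 0; -40 22 -140 -6; -80 44 -140 -12; -120 66 -140 -18; -165 92 -140 -24; -205 114 -140 -30; -230 135 -140 -34; -256 175 -140 -34; -284 214 -140 -34; -312 252 -140 -34",
)

```text
t: 6.45
tcp_pos: [0.5121, -0.4387, 0.1486]
tool_rot: [0.693, 0.721, 0.0, 0.0]
force: [1.0, -0.4, 0.4]
finger_gap: 0.519
gripper_force: 41.2
```

```bash
python3 -c "
from h import *
go([.56,-.575,.15],2);go([.56,-.575,.022],2)"
```

```text
shift [-138.1   42.6   -1.4] turn 0.2 now [ 0.5121 -0.4387  0.1486] ya 2.2 t 6.45 q [-0.87  0.69  1.37  0.    1.08 -0.91] gap 0.5188063089761332
shift [-138.    42.5  126.6] turn 0.2 now [ 0.5121 -0.4387  0.1486] ya 2.2 t 6.45 q [-0.87  0.69  1.37  0.    1.08 -0.91] gap 0.5188063089761332
```

step_arm(
  targets="-46 14 0 0; -92 28 0 0; -138 42 0 0; -138 42 0 0; -138 42 0 0; -138 42 0 0",
)

```text
t: 7.05
tcp_pos: [0.5587, -0.5717, 0.1475]
tool_rot: [0.693, 0.721, 0.0, -0.001]
force: [0.8, 0.3, -0.7]
finger_gap: 0.52
gripper_force: 41.3
```

```bash
python3 -c "
from h import *
go([.56,-.575,.022],2)
print(manip.sense()['force'])
snap('scene');print([ (np.round(r['position']),r['p'],onz('scene',r['position'],.025)) for r in manip.mark_of('scene','tape_roll_mid')])"
```

```text
shift [ -3.7   1.3 125.5] turn 0.2 now [ 0.5587 -0.5717  0.1475] ya 2.2 t 7.05 q [-0.94  0.86  0.98  0.    1.3  -0.98] gap 0.5200307631977346
[ 0.75688569  0.27559734 -0.68009112]
[(array([290., 371.]), 0.97, array([ 0.41334244, -0.5690013 ,  0.025     ])), (array([311., 338.]), 0.6, array([ 0.49984035, -0.53118176,  0.025     ])), (array([263., 178.]), 0.33, array([ 0.7035712 , -0.00617723,  0.025     ]))]
```

step_arm(
  targets="0 0 45 0; 0 0 85 0; 0 0 108 0; 0 0 118 0; 0 0 122 0; 0 0 125 0; 0 0 125 0",
)

```text
t: 7.85
tcp_pos: [0.5601, -0.574, 0.0247]
tool_rot: [0.693, 0.721, -0.0, 0.001]
force: [0.1, -1.2, -0.5]
finger_gap: 0.522
gripper_force: 41.2
```

step_arm(
  targets="0 0 2 0; 0 0 4 0; 0 0 4 0; 0 0 4 0",
)

```text
t: 8.25
tcp_pos: [0.56, -0.5743, 0.0212]
tool_rot: [0.693, 0.721, -0.0, 0.002]
force: [-0.7, 0.2, 5.7]
finger_gap: 0.523
gripper_force: 41.9
```

step_arm(
  targets="0 0 0 0; 0 0 0 0; 0 0 0 0; 0 0 0 0",
  gripper=0.15,
)

```text
t: 8.65
tcp_pos: [0.5591, -0.5731, 0.0183]
tool_rot: [0.693, 0.721, 0.0, -0.0]
force: [-0.2, -0.1, 0.0]
finger_gap: 0.852
gripper_force: 0.0
```

step_arm(
  targets="0 0 -40 0; 0 0 -80 0; 0 0 -130 0; 0 0 -180 0; 0 0 -230 0; 0 0 -230 0",
  gripper=0,
)

```text
t: 9.25
tcp_pos: [0.5623, -0.5771, 0.2605]
tool_rot: [0.693, 0.721, -0.002, 0.01]
force: [0.4, 0.0, 1.7]
finger_gap: 1.0
gripper_force: 0.0
```

```bash
python3 - <<'E'
from h import *
snap('scene','scene2'); n='scene'
for q,z in(('block_mid',.031),('tape_roll_mid',.025),('tray_mid',.032)): print(q,[(np.round(r['position']),round(r['p'],2),np.round(onz(n,r['position'],z),3)) for r in manip.mark_of(n,q)])
go([.5,-.09,.42],-16)
E
```

```text
block_mid [(array([209., 253.]), 0.93, array([ 0.419, -0.182,  0.031])), (array([345., 335.]), 0.66, array([ 0.566, -0.572,  0.031]))]
tape_roll_mid [(array([292., 370.]), 0.95, array([ 0.417, -0.569,  0.025]))]
tray_mid [(array([301., 298.]), 0.74, array([ 0.54 , -0.435,  0.032]))]
shift [ 484.8  -40.2 -171.7] turn 18.2 now [ 0.5586 -0.5724  0.2468] ya 2.2 t 9.45 q [-0.94  0.78  0.88 -0.    1.48 -0.98] gap 1.0018025556384185
```

View pics/scene2.png

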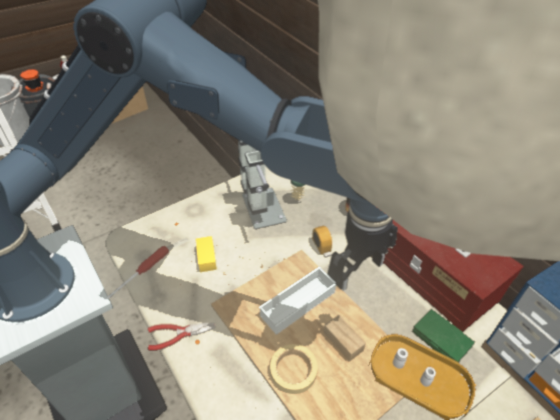

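The block lies flat on the board at (345,335), and the roll at (292,370) hasn't moved. Now a look at the tubes.

```bash
python3 - <<'E'
from h import *
print(np.round(manip.get_calibration('wrist')['tool_from_camera'],3).tolist())
go([.52,-.2,.42],2);
E
```

```text
[[0.001, -0.959, -0.284, 0.072], [1.0, 0.001, -0.0, 0.0], [0.0, -0.284, 0.959, -0.143], [0.0, 0.0, 0.0, 1.0]]
shift [ 374.2  -24.5 -172. ] turn 0.2 now [ 0.5586 -0.5724  0.2468] ya 2.2 t 9.45 q [-0.94  0.78  0.88 -0.    1.48 -0.98] gap 1.0018025556384185
```

step_arm(
  targets="0 0 -50 0; 40 0 -80 0; 80 0 -110 0; 125 -10 -130 0; 175 -15 -150 0; 225 -20 -160 0; 270 -25 -170 0; 320 -30 -170 0; 370 -40 -170 0; 370 -40 -170 0; 370 -40 -170 0; 370 -40 -170 0",
)

```text
t: 10.65
tcp_pos: [0.5051, -0.206, 0.4175]
tool_rot: [0.693, 0.721, -0.0, -0.001]
force: [1.1, -1.0, -0.2]
finger_gap: 1.003
gripper_force: 0.0
```

```bash
python3 - <<'E'
from h import *
s=manip.sense(); n='wrist'
snap(n,'w2')
for q,z in(('tube_a_mouth',.245),('tube_b_mouth',.245),('tube_a_grip',.23),('tube_b_grip',.23),('stand',0),('marker_mid',.125),('spanner_mid',.13),('tray_mid',.032)): print(q,[(np.round(r['position']),round(r['p'],2),np.round(onz(n,r['position'],z,s),3)) for r in manip.mark_of(n,q)])
go([.52,-.2,.42],2);
E
```

```text
tube_a_mouth [(array([307., 367.]), 0.52, array([ 0.536, -0.401,  0.245]))]
tube_b_mouth [(array([410., 100.]), 0.61, array([ 0.606, -0.132,  0.245])), (array([476., 100.]), 0.25, array([ 0.66 , -0.131,  0.245]))]
tube_a_grip []
tube_b_grip [(array([371., 181.]), 0.93, array([ 0.584, -0.205,  0.23 ]))]
stand [(array([369.,  67.]), 0.91, array([ 0.621, -0.088,  0.   ]))]
marker_mid []
spanner_mid []
tray_mid [(array([229., 354.]), 0.62, array([ 0.422, -0.559,  0.032])), (array([296., 294.]), 0.58, array([ 0.531, -0.439,  0.032]))]
shift [ 5.  15.2 -1.4] turn 0.2 now [ 0.505  -0.2056  0.4186] ya 2.2 t 11.1 q [-0.59  0.25  1.36 -0.    1.53 -0.63] gap 1.0005283705402446
```

View pics/w2.png

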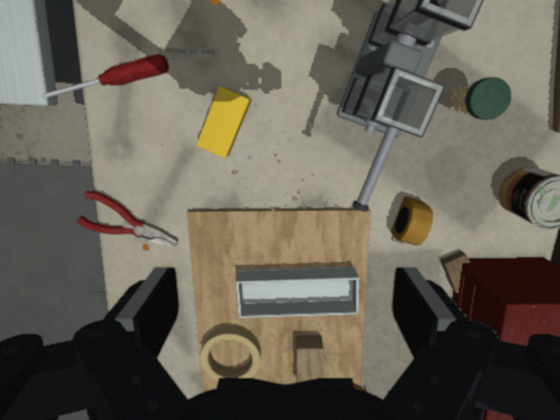

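The tray is at (297,291), and the tube_b mouth at (410,100) with its peg end at (362,205). I need a view further to +y.

step_arm(
  targets="50 20 0 0; 100 40 0 0; 150 60 0 0; 150 60 0 0; 150 60 0 0; 150 60 0 0",
)

```text
t: 11.7
tcp_pos: [0.5589, -0.0537, 0.4188]
tool_rot: [0.693, 0.721, -0.001, 0.0]
force: [0.1, -0.1, 0.2]
finger_gap: 1.003
gripper_force: 0.0
```

```bash
python3 - <<'E'
from h import *
s=manip.sense(); n='wrist'
im=snap(n,'w3')
for q,z in(('tube_a_mouth',.245),('tube_b_mouth',.245),('tube_a_grip',.23),('tube_b_grip',.23),('stand',0),('marker_mid',.125),('spanner_mid',.13)): print(q,[(np.round(r['position']),round(r['p'],2),np.round(onz(n,r['position'],z,s),3)) for r in manip.mark_of(n,q)])
c=proj(n,[.622,-.09,.2],s).astype(int); print(c)
x0=max(0,c[0]-130);y0=max(0,c[1]-110)
cv2.imwrite('pics/w3c.png',cv2.resize(im[y0:y0+220,x0:x0+260],None,fx=2.7,fy=2.7,interpolation=cv2.INTER_CUBIC)[:,:,::-1]);print(x0,y0)
go([.52,-.2,.42],2);
E
```

```text
tube_a_mouth [(array([365., 178.]), 0.83, array([ 0.63 , -0.048,  0.245]))]
tube_b_mouth [(array([330., 266.]), 0.73, array([ 0.605, -0.134,  0.245]))]
tube_a_grip [(array([398.,  97.]), 0.95, array([0.654, 0.022, 0.23 ]))]
tube_b_grip [(array([302., 324.]), 0.67, array([ 0.583, -0.209,  0.23 ])), (array([368., 177.]), 0.49, array([ 0.636, -0.05 ,  0.23 ]))]
stand [(array([326., 169.]), 0.94, array([ 0.624, -0.088,  0.   ]))]
marker_mid [(array([332., 268.]), 0.25, array([ 0.626, -0.194,  0.125]))]
spanner_mid []
[344 208]
214 98
shift [-144.7  -44.4   -1.1] turn 0.2 now [ 0.5589 -0.0538  0.4188] ya 2.2 t 12.1 q [-0.29  0.28  1.32 -0.    1.55 -0.33] gap 0.9966928923970884
```

View pics/w3c.png

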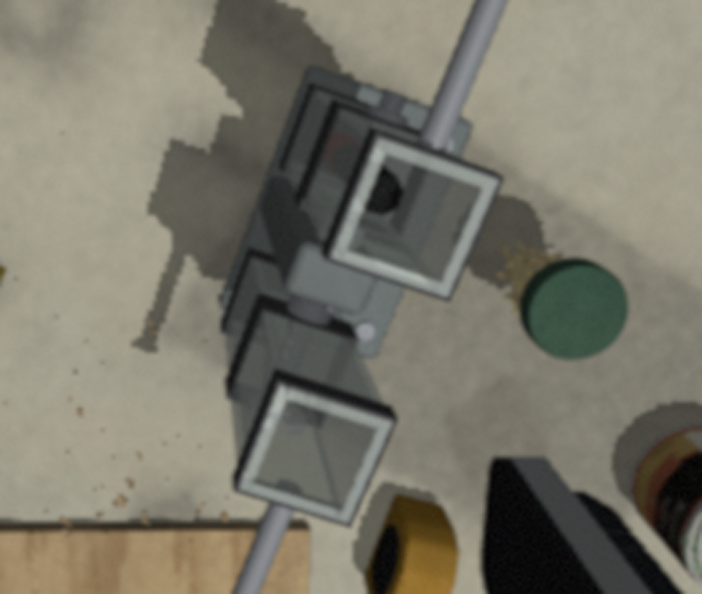

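The +y tube (tube_a) holds the marker: its black cap is at (385,190) in the crop with red below. tube_b holds the spanner. The stand origin is at about (0.619, -0.091) with yaw about -16.5°. Next, the tray.

```bash
python3 - <<'E'
from h import *
go([.531,-.437,.25],-87);
E
```

```text
shift [-381.9  -42.3  168.9] turn 89.2 now [ 0.5589 -0.0538  0.4188] ya 2.2 t 12.1 q [-0.29  0.28  1.32 -0.    1.55 -0.33] gap 0.9966928923970884
```

step_arm(
  targets="-45 -30 0 8; -90 -42 0 16; -135 -42 0 24; -180 -42 0 32; -225 -42 0 40; -270 -42 10 48; -315 -42 50 56; -355 -42 90 64; -382 -42 130 72; -382 -42 169 80; -382 -42 169 88; -382 -42 169 89",
)

```text
t: 13.3
tcp_pos: [0.5307, -0.4363, 0.2468]
tool_rot: [1.0, 0.027, -0.002, -0.002]
force: [0.2, -0.4, 0.1]
finger_gap: 1.002
gripper_force: 0.0
```

step_arm(
  targets="0 0 0 0; 0 0 0 0",
)

```text
t: 13.5
tcp_pos: [0.5328, -0.4368, 0.2519]
tool_rot: [1.0, 0.029, 0.001, 0.001]
force: [0.4, 0.2, 0.3]
finger_gap: 1.002
gripper_force: 0.0
```

```bash
python3 - <<'E'
from h import *
s=manip.sense(); n='wrist'
im=snap(n)
print(proj(n,[.531,-.437,.052],s),rect(n,'tray_mid',proj(n,[.531,-.437,.052],s),.052,s))
print('block',[(np.round(r['position']),round(r['p'],2),np.round(onz(n,r['position'],.031,s),3)) for r in manip.mark_of(n,'block_mid')])
go([.531,-.437,.014],-87);
E
```

```text
[284.1380087  178.36718809] (array([ 533. , -435.1,  191.5,   64.6,    4.4]), 0.72)
block [(array([ 41., 260.]), 0.97, array([ 0.421, -0.18 ,  0.031])), (array([421., 154.]), 0.93, array([ 0.559, -0.572,  0.031]))]
shift [ -2.   -0.  237.5] turn 0.3 now [ 0.5325 -0.4364  0.2515] ya -86.7 t 13.65 q [-0.85  0.6   1.24 -0.    1.3   0.66] gap 1.0017693484740853
```

step_arm(
  targets="0 -1 45 -1; 0 -1 95 -1; 0 -1 145 -1; 0 -1 190 -1; 0 -1 222 -1; 0 -1 237 -1; 0 -1 237 -1; 0 -1 237 -1",
)

```text
t: 14.45
tcp_pos: [0.533, -0.4363, 0.0145]
tool_rot: [0.999, 0.037, 0.001, 0.001]
force: [0.2, 0.4, 0.4]
finger_gap: 0.998
gripper_force: 0.0
```

step_arm(
  targets="0 0 0 0; 0 0 0 0; 0 0 0 0; 0 0 0 0; 0 0 0 0; 0 0 0 0",
  gripper=1,
  squeeze=40,
)

```text
t: 15.05
tcp_pos: [0.5332, -0.4367, 0.0156]
tool_rot: [0.999, 0.037, 0.002, 0.002]
force: [-0.4, 0.4, 6.8]
finger_gap: 0.746
gripper_force: 46.2
```

step_arm(
  targets="0 0 -40 0; 0 0 -80 0; 0 0 -110 0; 0 0 -110 0; 0 0 -110 0",
)

```text
t: 15.55
tcp_pos: [0.5318, -0.4352, 0.1235]
tool_rot: [0.999, 0.037, 0.0, 0.0]
force: [-0.7, -0.6, -2.5]
finger_gap: 0.744
gripper_force: 45.7
```

```bash
python3 - <<'E'
from h import *
go([.515,-.013,.125],-106.5);go([.43,-.3,.125],-90);go([.43,-.05,.125],-106.5)
E
```

```text
shift [  14.4 -422.3   -1.9] turn 20.7 now [ 0.5318 -0.4352  0.1235] ya -85.8 t 15.55 q [-0.85  0.73  1.35 -0.    1.06  0.65] gap 0.7444338035072774
shift [ -91.6 -142.3   -1.7] turn 4.2 now [ 0.5318 -0.4352  0.1235] ya -85.8 t 15.55 q [-0.85  0.73  1.35 -0.    1.06  0.65] gap 0.7444338035072774
shift [ -73.1 -391.6   -1.9] turn 20.7 now [ 0.5318 -0.4352  0.1235] ya -85.8 t 15.55 q [-0.85  0.73  1.35 -0.    1.06  0.65] gap 0.7444338035072774
```

step_arm(
  targets="-30 -35 -2 2; -60 -70 -2 3; -90 -105 -2 4; -92 -150 -2 5; -91 -198 -2 6; -88 -245 -2 10; -85 -292 -2 14; -80 -340 -2 18; -75 -385 -2 20; -66 -430 -2 21; -64 -450 -2 21; -64 -450 -2 21",
)

```text
t: 16.75
tcp_pos: [0.4325, 0.0118, 0.1234]
tool_rot: [0.99, -0.143, -0.003, -0.0]
force: [-0.4, -0.6, -2.4]
finger_gap: 0.744
gripper_force: 45.6
```

step_arm(
  targets="0 0 0 0",
)

```text
t: 16.85
tcp_pos: [0.4339, 0.0092, 0.1238]
tool_rot: [0.989, -0.145, -0.001, 0.0]
force: [0.3, -0.0, -0.8]
finger_gap: 0.74
gripper_force: 45.6
```

```bash
python3 - <<'E'
from h import *
go([.513,-.0126,.06],-106.5);
E
```

```text
shift [82.2 -1.9 63.6] turn -0.2 now [0.4339 0.0092 0.1238] ya -106.7 t 16.85 q [-0.24  0.47  2.   -0.    0.67  1.63] gap 0.7402987053120813
```

step_arm(
  targets="30 -1 20 0; 60 -2 40 0; 75 -2 55 0; 82 -2 64 0; 82 -2 64 0; 82 -2 64 0",
)

```text
t: 17.45
tcp_pos: [0.5124, -0.0133, 0.0605]
tool_rot: [0.989, -0.146, -0.001, -0.0]
force: [-0.4, -0.1, -1.5]
finger_gap: 0.741
gripper_force: 45.7
```

```bash
python3 - <<'E'
from h import *
snap('scene');snap('top')
for n in('scene','top'):
  print([(np.round(r['position']),round(r['p'],2)) for r in manip.mark_of(n,'stand')],[(np.round(r['position']),round(r['p'],2)) for r in manip.mark_of(n,'tray_mid')], proj(n,[.513,-.0126,.075]),proj(n,[.619,-.091,0]))
go([.513,-.0126,.004],-106.5);
print(manip.sense()['force'])
E
```

```text
[(array([251., 212.]), 0.94)] [(array([210., 191.]), 0.82), (array([290., 369.]), 0.25)] [208.22452724 190.83255292] [254.41936872 210.15209025]
[(array([228., 217.]), 0.71)] [(array([192., 246.]), 0.88)] [193.19933485 246.63207282] [225.49547904 214.97453338]
shift [-0.8  0.  57.5] turn -0.3 now [ 0.5137 -0.0128  0.0615] ya -106.8 t 17.75 q [-0.24  0.66  1.84 -0.    0.64  1.62] gap 0.741394056313652
[ 0.83380724  0.73715457 -1.63617309]
```

step_arm(
  targets="-1 0 25 0; -1 0 45 0; -1 0 54 0; -1 0 57 0; -1 0 58 0; -1 0 58 0",
)

```text
t: 18.35
tcp_pos: [0.5134, -0.0127, 0.0037]
tool_rot: [0.989, -0.146, 0.001, 0.0]
force: [0.4, 0.1, -1.1]
finger_gap: 0.739
gripper_force: 45.7
```

step_arm(
  targets="0 0 0 0; 0 0 0 0; 0 0 0 0; 0 0 0 0; 0 0 0 0",
  gripper=0,
)

```text
t: 18.85
tcp_pos: [0.5131, -0.0127, 0.0028]
tool_rot: [0.989, -0.146, 0.0, 0.0]
force: [0.5, 0.9, 0.5]
finger_gap: 0.997
gripper_force: 0.0
```

step_arm(
  targets="0 0 -45 0; 0 0 -95 0; -20 0 -145 0; -50 0 -195 0; -80 0 -245 0; -100 0 -295 0; -100 0 -330 0; -100 0 -330 0; -100 0 -330 0",
)

```text
t: 19.75
tcp_pos: [0.4179, 0.0161, 0.3346]
tool_rot: [0.989, -0.146, 0.003, 0.0]
force: [0.3, 0.3, -0.6]
finger_gap: 1.001
gripper_force: 0.0
```

```bash
python3 - <<'E'
from h import *
s=manip.sense(); n='wrist'
snap(n,'w4'); snap('top')
for q,z in(('tube_a_mouth',.245),('tube_b_mouth',.245),('tube_a_grip',.23),('tube_b_grip',.23),('stand',0),('tray_mid',.02)): print(q,[(np.round(r['position']),round(r['p'],2),np.round(onz(n,r['position'],z,s),3)) for r in manip.mark_of(n,q)])
print(rect(n,'tray_mid',proj(n,[.513,-.0126,.04],s),.04,s),rect('top','tray_mid',proj('top',[.513,-.0126,.04]),.04))
go([.6525,.0222,.33],-16.5)
E
```

```text
tube_a_mouth []
tube_b_mouth []
tube_a_grip []
tube_b_grip []
stand []
tray_mid [(array([285.,  75.]), 0.69, array([ 0.513, -0.013,  0.02 ]))]
(array([503.1, -10.1, 168.8,  64.4, -16.7]), 0.76) (array([512.7, -16.3, 189.4,  72.1, -17. ]), 0.67)
shift [223.6 -73.7   1.6] turn -90.3 now [0.4171 0.0161 0.332 ] ya -106.8 t 20.25 q [-0.23  0.11  1.77 -0.    1.26  1.63] gap 1.0033512973467975
```

View pics/w4.png

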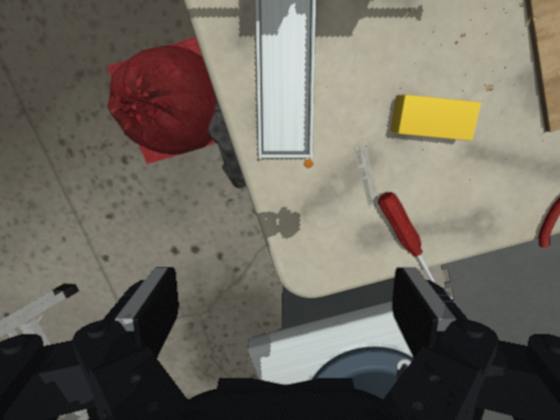

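The tray lies along the stand's x axis, at (285,75) in the picture, with centre (0.513,-0.013) and yaw -17°. Now above tube_a's peg.

step_arm(
  targets="20 -7 0 -8; 40 -14 0 -16; 60 -21 0 -24; 80 -28 0 -33; 105 -35 0 -41; 125 -42 0 -49; 150 -50 0 -58; 170 -58 0 -66; 195 -66 0 -74; 224 -74 0 -82; 224 -74 0 -90; 224 -74 0 -90",
)

```text
t: 21.45
tcp_pos: [0.6535, 0.0223, 0.3315]
tool_rot: [0.803, 0.596, -0.001, -0.001]
force: [0.5, -0.4, 0.0]
finger_gap: 0.998
gripper_force: 0.0
```

step_arm(
  targets="0 0 0 0",
)

```text
t: 21.55
tcp_pos: [0.6527, 0.0225, 0.3322]
tool_rot: [0.804, 0.595, -0.001, -0.001]
force: [0.4, 0.4, 0.5]
finger_gap: 1.0
gripper_force: 0.0
```

```bash
python3 - <<'E'
from h import *
s=manip.sense(); n='wrist'
snap(n,'w5')
for q,z in(('tube_a_mouth',.245),('tube_b_mouth',.245),('tube_a_grip',.23),('tube_b_grip',.23),('stand',0),('tray_mid',.02)): print(q,[(np.round(r['position']),round(r['p'],2),np.round(onz(n,r['position'],z,s),3)) for r in manip.mark_of(n,q)])
print(proj(n,[.6525,.0222,.23],s))
go([.6525,.0222,.21],-16.5)
E
```

```text
tube_a_mouth [(array([287., 307.]), 0.61, array([ 0.634, -0.047,  0.245]))]
tube_b_mouth []
tube_a_grip [(array([284., 207.]), 0.72, array([0.652, 0.02 , 0.23 ]))]
tube_b_grip [(array([193., 215.]), 0.53, array([0.589, 0.034, 0.23 ]))]
stand [(array([291., 240.]), 0.69, array([ 0.625, -0.093,  0.   ]))]
tray_mid [(array([189., 214.]), 0.56, array([ 0.51 , -0.013,  0.02 ])), (array([288., 241.]), 0.35, array([ 0.623, -0.086,  0.02 ]))]
[284.46153031 204.88511182]
shift [ -0.3  -0.3 123.1] turn -0.3 now [0.6529 0.0224 0.3331] ya -16.8 t 21.9 q [-0.14  0.48  1.23 -0.    1.43  0.16] gap 0.9999654653023443
```

View pics/w5.png

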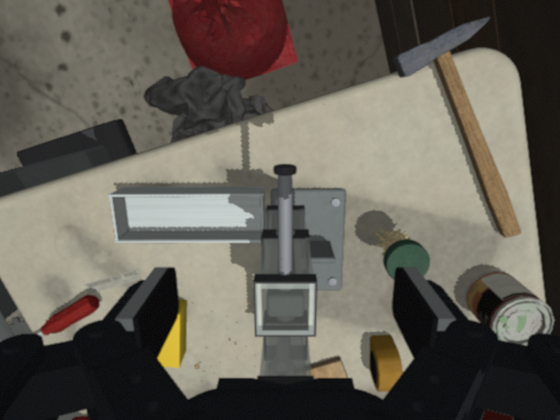

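step_arm(
  targets="0 0 45 0; 0 0 90 0; 0 0 115 0; 0 0 124 0; 0 0 124 0; 0 0 124 0",
)

```text
t: 22.5
tcp_pos: [0.6544, 0.0222, 0.2105]
tool_rot: [0.803, 0.596, 0.001, 0.001]
force: [-0.4, -0.3, 0.9]
finger_gap: 0.998
gripper_force: 0.0
```

step_arm(
  targets="0 0 0 0; 0 0 0 0; 0 0 0 0; 0 0 0 0; 0 0 0 0; 0 0 0 0; 0 0 0 0; 0 0 0 0; 0 0 0 0; 0 0 0 0",
  gripper=1,
  squeeze=30,
)

```text
t: 23.5
tcp_pos: [0.6524, 0.0226, 0.209]
tool_rot: [0.803, 0.596, -0.0, -0.001]
force: [-4.2, 1.1, 5.5]
finger_gap: 0.102
gripper_force: 29.5
```

step_arm(
  targets="0 -12 1 0; 0 -24 4 0; 0 -35 8 0; 0 -45 14 0; 0 -54.5 21.5 0; 0 -63 30 0; 0 -69.5 40 0; 0 -74.5 51 0; 0 -78 62.5 0; 0 -80 74 0; 0 -80 86 0; 0 -78 98 0",
)

```text
t: 24.7
tcp_pos: [0.5768, 0.0455, 0.1092]
tool_rot: [0.803, 0.596, -0.001, -0.002]
force: [-3.0, 1.8, 4.1]
finger_gap: 0.105
gripper_force: 33.9
```

step_arm(
  targets="0 3.5 11.5 0; 0 9 22 0; 0 15.5 32 0; 0 24 41 0; 0 24 41 0; 0 24 41 0; 0 24 41 0; 0 24 41 0; 0 24 41 0; 0 24 41 0",
)

```text
t: 25.7
tcp_pos: [0.5956, 0.0397, 0.0656]
tool_rot: [0.803, 0.596, -0.005, -0.005]
force: [-6.8, 4.9, -6.9]
finger_gap: 0.105
gripper_force: 34.9
```

```bash
python3 - <<'E'
from h import *
for n in('scene','top','wrist'):
  im=snap(n,n+'6')
  print(n,[(np.round(r['position']),round(r['p'],2),np.round(onz(n,r['position'],.012),3)) for r in manip.mark_of(n,'marker_mid')])
  if n=='scene': cv2.imwrite('pics/c6.png',cv2.resize(im[110:270,160:320],None,fx=3.7,fy=3.7,interpolation=cv2.INTER_CUBIC)[:,:,::-1])
go([.6525,.0222,.209],-16.5)
E
```

```text
scene [(array([202., 212.]), 0.55, array([ 0.48 , -0.018,  0.012]))]
top [(array([193., 259.]), 0.55, array([ 0.484, -0.002,  0.012]))]
wrist []
shift [  -0.5   57.5 -144.2] turn -0.3 now [0.5955 0.0397 0.0656] ya -16.8 t 26.0 q [-0.12  0.72  1.62  0.    0.82  0.17] gap 0.1045172406919397
```

View pics/wrist6.png

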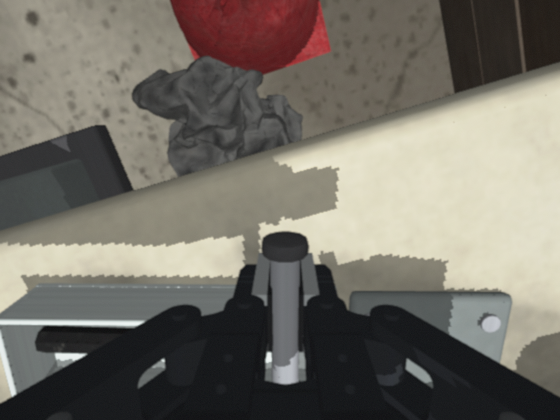

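The marker is out in the tray, its dark cap at (70,340). Now I'll swing the tube back up.

step_arm(
  targets="0 -8 -9 0; 0 -15 -18.5 0; 0 -20 -29.5 0; 0 -24 -41 0; 0 -26 -53 0; 0 -26 -65 0; 0 -24 -76.5 0; 0 -20.5 -88 0; 0 -15.5 -99 0; 0 -9 -109 0; 0 -0.5 -117.5 0; 0 9 -125 0",
)

```text
t: 27.2
tcp_pos: [0.6118, 0.0348, 0.1956]
tool_rot: [0.803, 0.596, 0.001, 0.001]
force: [2.6, 2.8, -9.4]
finger_gap: 0.104
gripper_force: 29.7
```

step_arm(
  targets="0 10.5 -6 0; 0 21.5 -10.5 0; 0 33 -13 0; 0 42 -14 0; 0 46 -14 0; 0 47 -14 0; 0 47 -14 0; 0 47 -14 0",
)

```text
t: 28.0
tcp_pos: [0.6524, 0.0226, 0.2102]
tool_rot: [0.803, 0.597, -0.002, -0.002]
force: [-8.6, 3.3, 6.9]
finger_gap: 0.105
gripper_force: 30.0
```

```bash
python3 - <<'E'
from h import *
go([.6525,.0222,.209],-16.5)
E
```

```text
shift [-0.4  0.2  1.2] turn -0.3 now [0.6524 0.0226 0.2102] ya -16.8 t 28.0 q [-0.14  0.59  1.37  0.    1.18  0.16] gap 0.1050935781741474
```

step_arm(
  targets="0 0 0 0; 0 0 0 0; 0 0 0 0; 0 0 0 0; 0 0 0 0; 0 0 0 0; 0 0 0 0",
  gripper=0,
)

```text
t: 28.7
tcp_pos: [0.6551, 0.0218, 0.2087]
tool_rot: [0.803, 0.596, -0.0, 0.0]
force: [-1.3, 0.4, -1.6]
finger_gap: 1.002
gripper_force: 0.0
```

step_arm(
  targets="0 0 -40 0; 0 0 -85 0; 0 0 -130 0; 40 -20 -150 0; 80 -50 -150 0; 110 -90 -150 0; 130 -130 -150 0; 150 -170 -150 0; 170 -210 -150 0; 170 -210 -150 0; 170 -210 -150 0",
)

```text
t: 29.8
tcp_pos: [0.5025, 0.2459, 0.3592]
tool_rot: [0.802, 0.597, 0.0, 0.0]
force: [-0.1, -0.3, -1.2]
finger_gap: 0.999
gripper_force: 0.0
```

```bash
python3 - <<'E'
from h import *
s=manip.sense();print(s['tcp_pos'],s['force'],s['finger_gap'])
for n in('top','scene'):
  im=snap(n,n+'7')
  for q,z in(('marker_mid',.012),('tray_mid',.02),('tube_a_grip',.23),('tube_b_grip',.23),('tube_a_mouth',.245),('block_mid',.031)): print(n,q,[(np.round(r['position']),round(r['p'],2),np.round(onz(n,r['position'],z),3)) for r in manip.mark_of(n,q)][:3])
  print(rect(n,'tray_mid',proj(n,[.513,-.013,.04]),.04))
a=cv2.imread('pics/scene7.png')[100:260,160:320];b=cv2.imread('pics/top7.png')[160:320,130:290]
cv2.imwrite('pics/f.png',cv2.resize(np.hstack([a,b]),None,fx=2.4,fy=2.4,interpolation=cv2.INTER_CUBIC))
E
```

```text
[0.50247652 0.24587643 0.35924547] [-0.07503425 -0.33852409 -1.16876287] 0.9993572612947808
top marker_mid [(array([191., 256.]), 0.81, array([0.492, 0.005, 0.012]))]
top tray_mid [(array([195., 252.]), 0.6, array([ 0.505, -0.009,  0.02 ]))]
top tube_a_grip [(array([173., 184.]), 0.88, array([0.653, 0.02 , 0.23 ])), (array([233., 204.]), 0.48, array([ 0.604, -0.136,  0.23 ]))]
top tube_b_grip [(array([262., 211.]), 0.8, array([ 0.589, -0.211,  0.23 ]))]
top tube_a_mouth [(array([200., 190.]), 0.85, array([ 0.635, -0.052,  0.245]))]
top block_mid [(array([392., 234.]), 0.98, array([ 0.566, -0.578,  0.031])), (array([252., 285.]), 0.64, array([ 0.413, -0.177,  0.031]))]
(array([512.1, -16.7, 186.2,  71.5, -17.6]), 0.98)
scene marker_mid [(array([204., 208.]), 0.63, array([ 0.492, -0.01 ,  0.012]))]
scene tray_mid [(array([213., 201.]), 0.75, array([ 0.526, -0.006,  0.02 ]))]
scene tube_a_grip [(array([239., 125.]), 0.88, array([0.649, 0.021, 0.23 ]))]
scene tube_b_grip [(array([262., 178.]), 0.61, array([ 0.583, -0.198,  0.23 ]))]
scene tube_a_mouth [(array([246., 132.]), 0.8, array([ 0.639, -0.036,  0.245]))]
scene block_mid [(array([206., 252.]), 0.87, array([ 0.414, -0.176,  0.031])), (array([344., 338.]), 0.7, array([ 0.559, -0.576,  0.031]))]
(array([506.8, -28.8, 189. , 105.2, -17. ]), 0.59)
```

View pics/f.png

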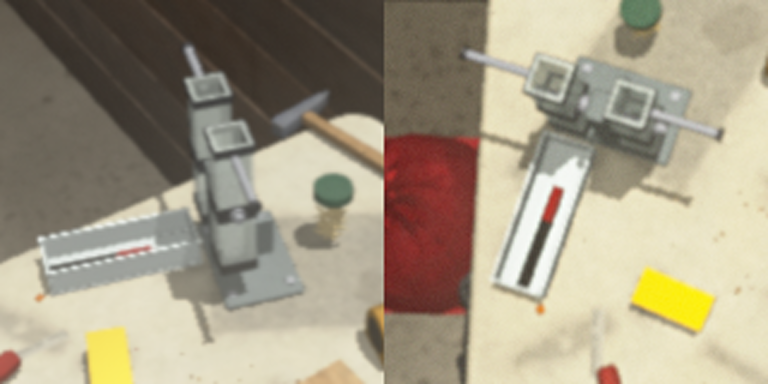

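The marker lies flat in the tray at (540,235), both tubes are upright and the block is on the board. I'm handing in.

```bash
python3 -c "
from station import manip
print(manip.sign_off())"
```

```text
the job is handed in; nothing more can be done
None
```

I handed the job in at about 30 s of the 72 s allowed. The last pictures showed the block on the board, the marker lying in the tray on the table and both tubes upright; the hand-in gave no verdict.

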